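Index the red-topped module under the magnifier

TASK

Bring the red-topped module under the middle of the magnifier lamp by working the index lever in front of the dial: each full stroke to its stop and back home moves the dial on one nest, and the ratchet does not let it go back, so do not go past. Turn the dial by the lever only, without touching the plate or the modules, do not bump the lamp, and leave the other things on the bench where they are. Finish with the lever let go and sprung back home.

Things in the scene. Friction and masses are not known exactly. Their poses are not given: they have to be found in the camera images.
- index_base: Grey steel base plate, 290 x 330 x 18 mm, of a hand-indexed inspection dial. Its frame: origin on the bench directly under the dial's axis, z up along the dial's axis, -x towards the operator's side, which faces the robot's right (world -y, give or take 25 degrees). The plate's front edge is at x = -140 mm. It cannot be moved.
- dial (a joint): Angle of the dial (rad, 0 at the start, grows anticlockwise seen from above). Twelve nests, so one nest is 0.524 rad (30 degrees). A saw-tooth ratchet below the plate lets it turn this way only; a friction brake holds it where it is left; a steady stroke lands within a degree of the nest, a jerked one within about 3 degrees.
- dial_plate: Round aluminium plate, 260 mm across, its top 64 mm and its underside 52 mm above the bench, turning about the base's z axis. On it twelve nests on a circle of radius 100 mm, each of four steel pins 8 mm tall round a black pad. Origin on the dial's axis at bench height.
- lever (a joint): Index lever angle (rad): 0 at home, 0.63 at its stop, growing anticlockwise from above. A spring returns it (2 to 4 N at the grip); driving takes 6 to 11 N. After 0.09 rad of free play a pawl drives the dial; at the stop the dial is one nest on. Going back, the pawl slips and drops behind the next tooth only below 0.08 rad, so let it come right home before the next stroke.
- lever_grip (a point): Point on the axis of the lever's yellow upright handle, 80 mm above the bench. The handle: a cylinder 22 mm across, 45 to 105 mm above the bench, 165 mm from the dial's axis, 24 mm clear of the plate's rim. In the base's frame at (-157, +51) mm at home, (-157, -51) mm at the stop. The lamp's rim hangs above it: reach it with the gripper leaning back over the operator's side.
- magnifier: White round magnifier lamp, 172 mm across, 26 mm thick, underside 258 mm above the bench, centred over the station at (-100, 0) mm in the base's frame; it reaches 20 mm further out than the handle. Carried by an arm from a steel column, 22 mm thick, 335 mm tall, at (60, -162) mm in the base's frame. Origin as index_base. Fixed.
- station (a point): The viewing station: point on the dial plate's top face, under the centre of the magnifier, 100 mm from the dial's axis towards the operator, marked by a brass pointer at the plate's rim.
- unit_red: The module to be looked at: round white sensor module, 36 mm across, 15 mm tall, with a red top; origin at the centre of its underside, 64 mm above the bench. It sits in a nest that is two, three or four nests short of the viewing station (clockwise of it seen from above, so that the dial brings it round).
- unit_1: White module like the red one but with a grey top, in its own nest on the dial; origin at the centre of its underside.
- unit_2: White module like the red one but with a grey top, in its own nest on the dial; origin at the centre of its underside.
- unit_3: White module like the red one but with a grey top, in its own nest on the dial; origin at the centre of its underside.
- unit_4: White module like the red one but with a grey top, in its own nest on the dial; origin at the centre of its underside.
- unit_5: White module like the red one but with a grey top, in its own nest on the dial; origin at the centre of its underside.
- solvent: Bystander: white solvent bottle, 52 mm across, 135 mm tall; origin under its centre.
- tape_roll: Bystander: roll of amber tape lying flat, 96 mm across, 25 mm tall; origin under its centre.
- caliper: Bystander: digital caliper lying flat, 210 mm long, 12 mm thick.
- parts_bin: Bystander: small open blue bin, 130 x 100 x 60 mm.
- module_box: Bystander: small closed cardboard box, 120 x 90 x 50 mm.
- mug: Bystander: blue mug, 80 mm across, 95 mm tall.

How it is judged (in metres and radians):
On the way:
1. the first stroke is done: the dial has moved on one nest and the lever is back home (value of joint dial above 0.42 rad and value of joint lever below 0.1 rad).
At the end, for the whole second after the job is handed in: The red-topped module stands flat in its nest within 12 mm of the viewing station under the magnifier, the dial is at rest and the lever is back home (under 0.1 rad) (horizontal distance between unit_red and station below 0.012 m and angle between unit_red's own z axis and vertical below 0.15 rad and height (world z) of unit_red below 0.07 m and value of joint lever below 0.1 rad and velocity of joint dial between -0.05 and 0.05 rad/s); the robot touches nothing.
It fails at once if the robot pushes on the dial plate (over 2 N) (contact force between any of the fingers, the arm and dial_plate above 2 N).
It fails at once if the robot bumps the magnifier lamp or its column (over 4 N) (contact force between any of the fingers, the arm and magnifier above 4 N).
It fails at once if the robot pushes on a module (over 1 N) (contact force between any of the fingers, the arm and unit_red above 1 N or contact force between any of the fingers, the arm and unit_1 above 1 N or contact force between any of the fingers, the arm and unit_2 above 1 N or contact force between any of the fingers, the arm and unit_3 above 1 N or contact force between any of the fingers, the arm and unit_4 above 1 N or contact force between any of the fingers, the arm and unit_5 above 1 N).
It fails at once if a module comes out of its nest (height (world z) of any of unit_red, unit_1, unit_2, unit_3, unit_4, unit_5 below 0.058 m or height (world z) of any of unit_red, unit_1, unit_2, unit_3, unit_4, unit_5 above 0.076 m).
It fails at once if another thing on the bench is moved (over 30 mm) (distance of any of solvent, tape_roll, caliper, parts_bin, module_box, mug from where it was at the start of the episode above 0.03 m).
It also fails if it takes over 51 s, if anything falls off the work surface, if the arm or the gripper's body presses on something with over 40 N, if the wrist force passes 120 N, or if a joint passes its speed limit or range.

ROBOT

A 6-joint arm with a two-finger parallel gripper is mounted at the origin on the work surface. World frame = base frame: x ahead of the robot, y to its left, z up, the work surface at z = 0. Lengths are in mm, angles in rad, forces in N, time in s.
With the tool pointing down it reaches from about 300 to 775 mm from the base axis. Payload 14.6 kg.
Tool frame: the origin (TCP) lies midway between the tips of the shut fingers; the grasp point (between the pads) lies 19 mm behind it; z points along the fingers, y is the direction in which the jaws open and shut (so a half turn about z gives the same grasp; the last joint's range is limited). The gripper opens to 85 mm and grips with 20 to 120 N. Pads are 22 mm wide; open, the fingers measure 114 mm over their backs; the gripper's body (76 mm by 85 mm) begins 54 mm behind the grasp point. The pads swing forward as they close: fully open they stand 13 mm farther back than shut.
Start: joints at [1.215, 0.3, 1.521, -0, 1.321, -0.067], TCP at [156.639, 527.213, 231.281] pointing down, gripper open.
Joint ranges: [-3.03, 3.03], [-0.79, 2.21], [0.23, 2.52], [-1.04, 4.18], [0, 3.07], [-2.55, 2.55]. Speed limits (rad/s): [2.22, 2.22, 2.57, 3.14, 3.14, 3.14].

INTERFACE

Orientations are given as a unit quaternion [x, y, z, w].
In Python, from rig import robot gives the robot as it stands.
- The arm moves only by the tool carry_out, never from a script. Its argument "increments" is a list of rows, each a list of 4 numbers: the shift along the tool's x, y, z in cm, then the turn about the tool's z in rad. A call has 1 to 20 rows; each row shifts and turns the commanded pose from where the row before left it, along the tool's axes as they then stand; what a row does not reach is not made up. A row lasts 1/8 s, in which the tool goes at most 62.5 mm and 10.7 degrees, less where a joint would pass 70% of its speed; a pose out of reach is approached as far as the arm can. A call is refused whole if a number of a shift passes 6.25 or a number of a turn 0.188, either way. A call with a gripper value outside its range is refused whole. "gripper" is the finger opening in cm, from 0 to 8.54, set as the call begins (left out, the last holds). The fingers move at their own pace and stop on an object; the grip force is fixed at half the most. Time passes only in rows, so rows that do not move let the fingers close. It gives the time, the measured TCP pose, the force and the opening at its end, in the units of the state.
- robot.get_state(): the state, without advancing time (a new reading comes with each control period).
- robot.grab_frame(name): name is "scene" or "top" or "wrist"; returns (picture, depth): 384x512x3 uint8, blue, green, red; 384x512 float32, mm along the optical axis (not along the pixel's ray), 0 where there is no reading.
- robot.camera_info(name): a dict with "camera_matrix" (3x3 intrinsics, pixels), "k1" (the pictures are not rectified: a ray, as slopes to the right and down, at radius r is drawn at 1 + k1 r^2 times it, then the intrinsics apply), "origin" and "attitude" of the camera in the world. Camera axes: x right, y down, z forward; pixel columns grow to the right and rows downward; lengths in mm; the calibration is good to about 2 mm. A picture is of the moment at which its call begins: read the wrist's pose just before it. camera_info takes no time and is no camera call; for the wrist camera it gives the pose at the moment of the call.
- robot.close_job(): hands the job in, once; it reports no verdict.
The state is a dict: "clock": time; "joint_positions": joint angles; "joint_vel": joint speeds; "effort": joint torques, N m; "ee_pos": TCP position; "orientation": TCP orientation; "force": force on the tool from outside, world axes, zero at the start; "ft_torque": the same for the moment, N m; "finger_gap": finger opening in mm.
Only numpy, scipy, OpenCV 4.12 (cv2) and the standard library are available. Lean on these libraries where they do the work, as an engineer would, in place of code of your own. Each camera call takes 0.05 s, during which the arm holds its last target.

## Working session

There is one attempt and no reset: what is moved stays moved. The work goes in short steps, Python scripts to look and compute and a tool call to move; the robot and the scene stay as the last step left them, time stands still between calls to the robot, and variables do not carry over. Pictures are saved under pics/ and viewed, and the job is handed in when it is done.

Besides the shell and the picture viewer there is one more tool, called by a JSON object that holds its "op" and its "data". carry_out: Moves the arm, as the interface text tells. Its arguments: {"type":"object","properties":{"increments":{"type":"array"},"gripper":{"type":"number"}},"required":["increments"]}

```bash
ls; mkdir -p pics; python3 - <<'E'
from rig import robot
import cv2
s=robot.get_state()
for k in s: print(k,s[k])
for n in ["scene","top","wrist"]:
    p,d=robot.grab_frame(n); cv2.imwrite(f"pics/{n}0.png",p)
    import numpy as np; np.save(f"pics/{n}0.npy",d)
    print(n,robot.camera_info(n))
E
```

```text
pics
clock 0.0
joint_positions [ 1.21541667e+00  3.00475596e-01  1.52162117e+00  1.42850003e-05
  1.32068144e+00 -6.65691461e-02]
joint_vel [-0.00136471  0.00127864 -0.00022205 -0.00116602 -0.00111546  0.00122677]
effort [ 7.43962937e-04 -5.43514824e+01 -3.61798954e+01 -1.07885251e-04
  3.99322380e-03 -2.09999843e-05]
ee_pos [156.54480317 526.99624668 230.70188531]
orientation [ 1.43905627e-01  9.89591238e-01 -5.78185753e-04 -1.30901126e-04]
force [-1.34033719  0.18828954 -0.6648569 ]
ft_torque [0.01595892 0.01269732 0.00632725]
finger_gap 85.20233495043094
scene {'camera_matrix': array([[409.65004832,   0.        , 253.57613316],
       [  0.        , 409.65004832, 192.31148061],
       [  0.        ,   0.        ,   1.        ]]), 'k1': -0.029548557878103194, 'origin': array([1449.19602605, -407.93954584,  788.61242065]), 'attitude': array([ 0.73576192,  0.49534644, -0.25041834, -0.38804248])}
top {'camera_matrix': array([[441.39852724,   0.        , 256.33508846],
       [  0.        , 441.39852724, 188.05218457],
       [  0.        ,   0.        ,   1.        ]]), 'k1': -0.06613327126298006, 'origin': array([ 448.12279936,  -24.59427042, 1314.50189578]), 'attitude': array([-0.69856786,  0.71366972, -0.02559667,  0.04498093])}
wrist {'camera_matrix': array([[306.05640272,   0.        , 261.63985254],
       [  0.        , 306.05640272, 193.2996123 ],
       [  0.        ,   0.        ,   1.        ]]), 'k1': -0.047296111972523015, 'origin': array([ 77.88845649, 550.12365914, 373.45011904]), 'attitude': array([0.79093304, 0.59012591, 0.09693996, 0.1295337 ])}
```

View pics/scene0.png

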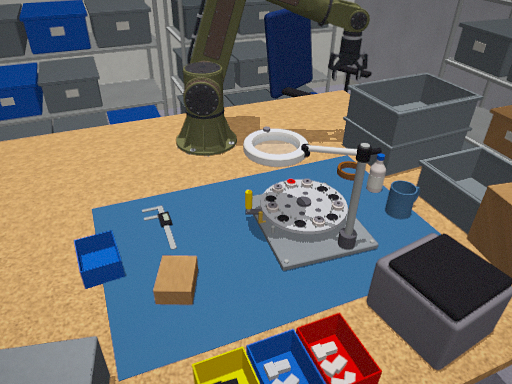

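View pics/top0.png

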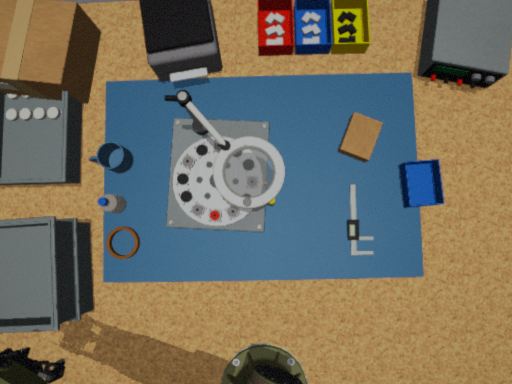

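View pics/wrist0.png

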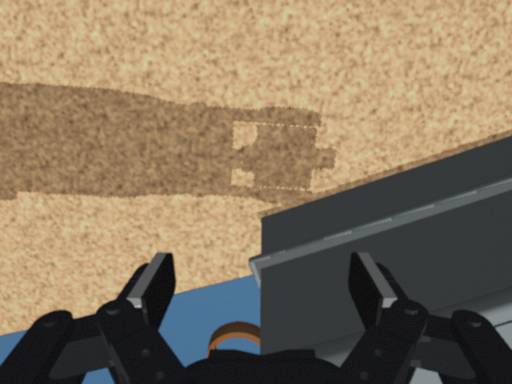

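```bash
cat > h.py <<'E'
import numpy as np,cv2
from scipy.spatial.transform import Rotation as R
def rays(info,uv):
    K=info["camera_matrix"];k1=info["k1"]
    uv=np.atleast_2d(np.asarray(uv,float)).reshape(-1,1,2)
    n=cv2.undistortPoints(uv,K,np.array([k1,0,0,0,0.])).reshape(-1,2)
    return np.c_[n,np.ones(len(n))]
def plane(info,uv,z):
    d=rays(info,uv)@R.from_quat(info["attitude"]).as_matrix().T
    o=info["origin"]; t=(z-o[2])/d[:,2:]
    return o+t*d
def cloud(info,uv,dep):
    return info["origin"]+(rays(info,uv)*np.asarray(dep)[:,None])@R.from_quat(info["attitude"]).as_matrix().T
E
python3 - <<'E'
from h import *
from rig import robot
I={n:robot.camera_info(n) for n in("scene","top")}
p=cv2.imread("pics/top0.png");d=np.load("pics/top0.npy")
big=cv2.resize(p[80:250,90:310],None,fx=3.6,fy=3.5,interpolation=cv2.INTER_CUBIC);cv2.imwrite("pics/topz.png",big)
s=cv2.imread("pics/scene0.png");ds=np.load("pics/scene0.npy")
cv2.imwrite("pics/scz.png",cv2.resize(s[120:280,180:400],None,fx=3.6,fy=3.6,interpolation=cv2.INTER_CUBIC))
cv2.imwrite("pics/grz.png",cv2.resize(s[0:100,300:400],None,fx=6,fy=6,interpolation=cv2.INTER_CUBIC))
# gripper profile
vv,uu=np.mgrid[0:110,180:400];uv=np.c_[uu.ravel(),vv.ravel()]
dep=ds[0:110,180:400].ravel();m=dep>0
P=cloud(I["scene"],uv[m],dep[m])
q=P-np.array([156.5,527,0]);r=np.hypot(q[:,0],q[:,1])
k=(r<200)&(P[:,2]>215)
# tool axes
x,y=np.array([0.1439**2-.98959**2, 2*.1439*.98959]),None
x=R.from_quat([1.43905627e-01,9.89591238e-01,0,0]).as_matrix()
for z0 in range(215,640,15):
    kk=k&(abs(P[:,2]-z0)<7.5)
    if kk.sum():
        a=q[kk][:,:]@x[:,0];b=q[kk]@x[:,1]
        print(z0-231,kk.sum(),"toolx",a.min().round(),a.max().round(),"tooly",b.min().round(),b.max().round(),)
print(x)
# yellow / red
for n,im in(("top",p),("scene",s)):
    h=cv2.cvtColor(im,cv2.COLOR_BGR2HSV)
    for nm,lo,hi in(("yel",(20,150,100),(35,255,255)),("red",(0,170,100),(6,255,255))):
        mk=cv2.inRange(h,lo,hi)
        c,l,st,ce=cv2.connectedComponentsWithStats(mk)
        for i in range(1,c):
            if st[i,4]>8: print(n,nm,st[i],ce[i])
E
```

```text
-16 100 toolx -192.0 -3.0 tooly -3.0 197.0
-1 183 toolx -194.0 -8.0 tooly -10.0 199.0
14 329 toolx -197.0 7.0 tooly -56.0 198.0
29 37 toolx -58.0 13.0 tooly -58.0 84.0
44 40 toolx -15.0 13.0 tooly -59.0 56.0
59 67 toolx -17.0 19.0 tooly -75.0 70.0
74 113 toolx -20.0 20.0 tooly -77.0 69.0
89 108 toolx -28.0 19.0 tooly -73.0 67.0
104 148 toolx -24.0 14.0 tooly -72.0 62.0
119 82 toolx -35.0 15.0 tooly -69.0 62.0
134 82 toolx -42.0 7.0 tooly -39.0 26.0
149 83 toolx -43.0 10.0 tooly -39.0 32.0
164 93 toolx -41.0 14.0 tooly -41.0 32.0
179 74 toolx -37.0 18.0 tooly -35.0 28.0
194 70 toolx -37.0 9.0 tooly -33.0 28.0
209 54 toolx -62.0 17.0 tooly -129.0 17.0
224 156 toolx -64.0 24.0 tooly -146.0 29.0
239 255 toolx -66.0 -6.0 tooly -183.0 34.0
254 291 toolx -66.0 -8.0 tooly -197.0 32.0
269 301 toolx -66.0 45.0 tooly -197.0 27.0
284 323 toolx -59.0 61.0 tooly -192.0 21.0
299 183 toolx -57.0 43.0 tooly -193.0 -30.0
314 13 toolx -55.0 -45.0 tooly -190.0 -135.0
[[-0.95858233  0.2848156   0.        ]
 [ 0.2848156   0.95858233  0.        ]
 [ 0.          0.         -1.        ]]
top yel [331   0  40  48 838] [350.50238663  24.74224344]
top yel [347  53  13   1  13] [353.  53.]
top yel [269 199   6   5  18] [272.05555556 201.38888889]
top red [258   0  36  47 788] [275.64847716  26.35786802]
top red [431  75   5   6  22] [432.95454545  77.31818182]
top red [457  79   5   6  25] [459.2   81.88]
top red [211 211   8   9  55] [214.43636364 214.81818182]
scene yel [245 190   7  19 125] [248.088 199.016]
scene yel [259 211   7  12  39] [260.46153846 217.17948718]
scene yel [ 191  346   69   38 1720] [225.16627907 368.27732558]
scene red [287 179   8   4  25] [290.64 180.68]
scene red [ 296  313   86   71 2505] [339.41916168 348.51177645]
```

```bash
sleep 0
```

```text
(no output)
```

View pics/topz.png

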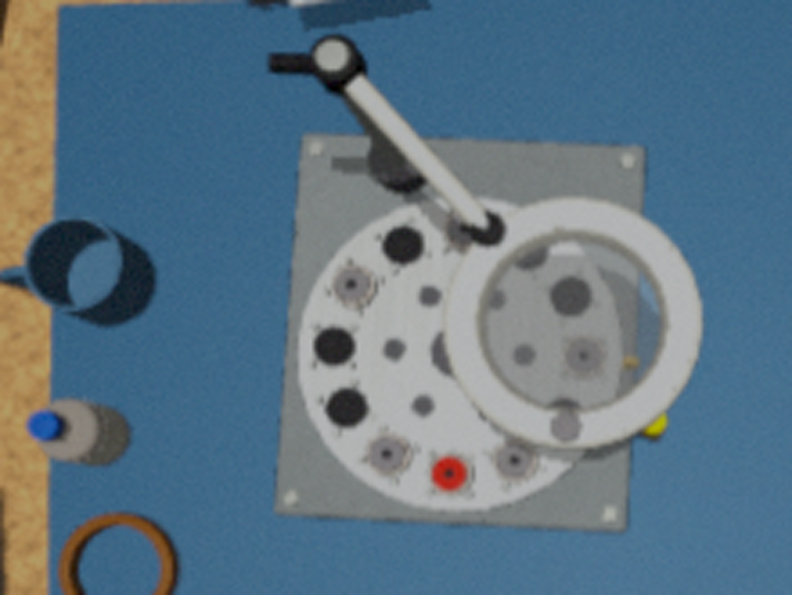

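View pics/scz.png

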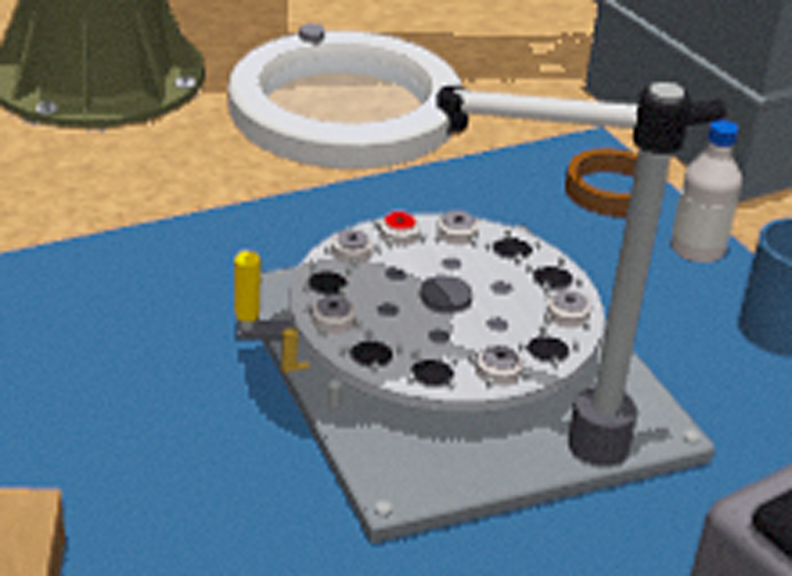

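View pics/grz.png

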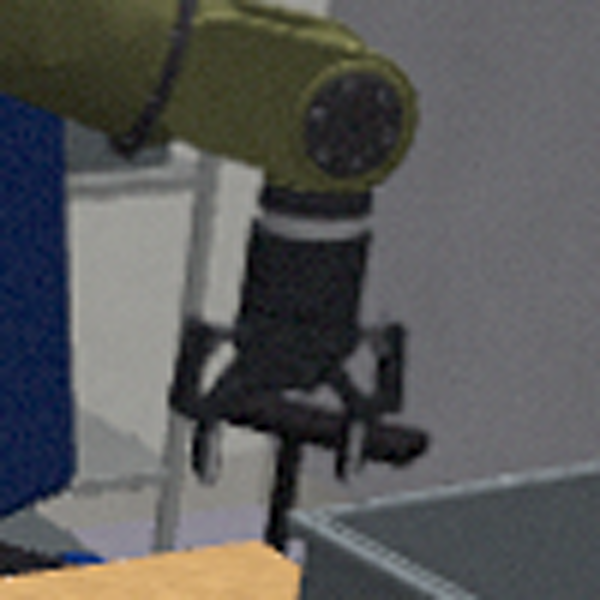

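```bash
python3 - <<'E'
from h import *
from rig import robot
I={n:robot.camera_info(n) for n in("scene","top")}
T=I["top"];S=I["scene"]
f=lambda u,v:(90+(u+.5)/3.6-.5,80+(v+.5)/3.5-.5)
C=plane(T,[f(304,135),f(645,147),f(628,530),f(276,514)],18)[:,:2]
print("corners",C.round(), [np.linalg.norm(C[i]-C[i-1]).round() for i in range(4)])
B=np.array([[150,-165],[-140,-165],[-140,165],[150,165.]])
# rigid fit
H=(B-B.mean(0)).T@(C-C.mean(0));U,_,V=np.linalg.svd(H);Rm=V.T@U.T;t=C.mean(0)-Rm@B.mean(0)
print("origin",t,"yaw deg",np.degrees(np.arctan2(Rm[1,0],Rm[0,0])),"resid",(B@Rm.T+t-C).round(1).tolist())
inv=lambda P:(P[:,:2]-t)@Rm
r1=plane(T,[(214.44,214.82)],79);print("red",r1,inv(r1),np.degrees(np.arctan2(*inv(r1)[0][::-1])))
r2=plane(S,[(290.64,180.68)],79);print("red scene",r2,inv(r2))
# handle by scene: top and bottom
im=cv2.imread("pics/scene0.png")
h=plane(S,[(248.1,190.5)],105);print("handle top(front-ish)",h,inv(h))
h=plane(S,[(248.1,199)],76);print("handle mid",h,inv(h))
print("handle expected",Rm@[-157,51]+t)
# dial circle from topz red? lamp ring
p=cv2.imread("pics/top0.png");hs=cv2.cvtColor(p,cv2.COLOR_BGR2HSV)
d=np.load("pics/top0.npy")
m=((d>0)&(d<1314-240)&(d>1314-300)).astype(np.uint8); m[:,:]*=1
m2=np.zeros_like(m);m2[125:215,205:295]=m[125:215,205:295]
c,_=cv2.findContours(m2,cv2.RETR_EXTERNAL,cv2.CHAIN_APPROX_NONE);c=max(c,key=cv2.contourArea)
P=plane(T,c.reshape(-1,2),280)[:,:2]
# only part away from arm: circle fit
A=np.c_[2*P,np.ones(len(P))];x=np.linalg.lstsq(A,(P**2).sum(1),rcond=None)[0];
for _ in range(5):
    rr=np.sqrt(x[2]+x[0]**2+x[1]**2);res=abs(np.hypot(*(P-x[:2]).T)-rr);k=res<4
    x=np.linalg.lstsq(A[k],(P[k]**2).sum(1),rcond=None)[0]
print("lamp",x[:2],rr,inv(x[None,:2]),"expected",Rm@[-100,0]+t, k.sum(),len(P))
mk=m2>0;uv=np.argwhere(mk)[:,::-1]
Q=cloud(T,uv,d[mk]);print("lamp top z",np.percentile(Q[:,2],[5,50,95,99]))
# dial disc
m=(abs(d-(1314-64))<8).astype(np.uint8)
pt=plane(T,[f(632,362)],64);print("pointer",inv(pt))
E
```

```text
corners [[797. 255.]
 [778. -32.]
 [451. -10.]
 [470. 278.]] [np.float64(327.0), np.float64(287.0), np.float64(327.0), np.float64(289.0)]
origin [623.73826272 117.62934734] yaw deg 86.15418712812317 resid [[1.8, 1.6], [1.2, -1.4], [-1.8, -0.5], [-1.2, 0.4]]
red [[499.47929798 127.21525868  79.        ]] [[  1.23006455 124.62209658]] 89.43448858352669
red scene [[500.7927767  125.37059021  79.        ]] [[ -0.52235277 123.18785054]]
handle top(front-ish) [[537.23527159 -34.35818275 105.        ]] [[-157.44718139   76.114137  ]]
handle mid [[539.53819126 -35.02778508  76.        ]] [[-157.96081513   73.77149177]]
handle expected [562.32284873 -35.59645637]
lamp [596.81336725  26.28848495] 90.06943203305335 [[-92.94107587  20.73787732]] expected [617.03109205  17.85453158] 70 246
lamp top z [270.96468524 279.33333823 294.56807929 302.77126939]
pointer [[-136.81215115   27.13380209]]
```

{"op": "carry_out", "data": {"increments": [[0, 0, -6, 0], [0, 0, -6, 0], [0, 0, -6, 0], [0, 0, -6, 0], [6, 0, -2, 0], [6, 0, 0, 0], [0, 6, 0, 0], [0, 6, 0, 0]]}}

```text
clock: 1.15
ee_pos: [69.6, 657.9, 492.7]
orientation: [0.143, 0.99, -0.001, 0.0]
force: [-0.3, 0.5, 0.3]
finger_gap: 85.3
```

```bash
cat > st.py <<'E'
from h import *
from rig import robot
s=robot.get_state()
M=R.from_quat(s["orientation"]).as_matrix()
print("t",s["clock"],"pos",s["ee_pos"].round(1),"q",s["joint_positions"].round(3),"F",s["force"].round(1),"gap",round(s["finger_gap"],1))
print("X",M[:,0].round(3),"Y",M[:,1].round(3),"Z",M[:,2].round(3))
E
python3 st.py
```

```text
t 1.15 pos [ 69.6 657.9 492.7] q [ 1.41   0.615  0.477 -0.     2.051  0.127] F [-0.3  0.5  0.3] gap 85.3
X [-0.959  0.283 -0.   ] Y [ 0.283  0.959 -0.001] Z [-0.    -0.001 -1.   ]
```

{"op": "carry_out", "data": {"increments": [[0.5, 2, -3, 0], [0.5, 2, -3, 0], [0.5, 2, -3, 0]]}}

```text
clock: 1.52
ee_pos: [67.1, 662.0, 536.2]
orientation: [0.144, 0.989, 0.018, -0.001]
force: [-0.7, 0.1, -0.2]
finger_gap: 85.3
```

```bash
python3 st.py
```

```text
t 1.525 pos [ 67.1 662.  536.2] q [1.414e+00 6.950e-01 2.380e-01 2.000e-03 2.172e+00 1.330e-01] F [-0.7  0.1 -0.2] gap 85.3
X [-0.959  0.285  0.007] Y [0.285 0.958 0.036] Z [ 0.004  0.036 -0.999]
```

{"op": "carry_out", "data": {"increments": [[0, 6, -2, 0], [0, 6, -2, 0], [0, 6, -2, 0], [0, 6, -2, 0]]}}

```text
clock: 2.02
ee_pos: [111.2, 715.8, 501.5]
orientation: [0.144, 0.987, 0.077, -0.001]
force: [-0.2, 0.4, -0.5]
finger_gap: 85.5
```

```bash
python3 st.py
```

```text
t 2.025 pos [111.2 715.8 501.5] q [1.362 0.75  0.238 0.013 1.998 0.087] F [-0.2  0.4 -0.5] gap 85.5
X [-0.959  0.283  0.024] Y [0.283 0.947 0.152] Z [ 0.02   0.153 -0.988]
```

{"op": "carry_out", "data": {"increments": [[1.5, 6, -3, 0], [1.5, 6, -3, 0], [1.5, 6, -3, 0], [1.5, 6, -3, 0], [1.5, 6, -3, 0]]}}

```text
clock: 2.65
ee_pos: [89.5, 746.7, 523.3]
orientation: [0.142, 0.978, 0.156, -0.002]
force: [0.4, 0.6, 0.1]
finger_gap: 85.5
```

```bash
python3 st.py
```

```text
t 2.65 pos [ 89.5 746.7 523.3] q [1.398 0.733 0.236 0.014 1.861 0.122] F [0.4 0.6 0.1] gap 85.5
X [-0.96   0.277  0.049] Y [0.278 0.911 0.304] Z [ 0.04   0.305 -0.952]
```

{"op": "carry_out", "data": {"increments": [[1, 6, -3, 0], [1, 6, -3, 0], [1, 6, -3, 0], [1, 6, -3, 0], [1, 6, -3, 0], [1, 6, -3, 0]]}}

```text
clock: 3.4
ee_pos: [90.9, 747.7, 593.0]
orientation: [0.139, 0.958, 0.252, -0.004]
force: [-0.4, 0.4, -0.2]
finger_gap: 85.3
```

```bash
python3 st.py
```

```text
t 3.4 pos [ 90.9 747.7 593. ] q [1.393 0.656 0.236 0.025 1.74  0.122] F [-0.4  0.4 -0.2] gap 85.3
X [-0.961  0.264  0.079] Y [0.269 0.834 0.482] Z [ 0.062  0.484 -0.873]
```

```bash
cat > go.py <<'E'
import sys
from h import *
from rig import robot
s=robot.get_state();M=R.from_quat(s["orientation"]).as_matrix();p=s["ee_pos"]
print("t",s["clock"],"pos",p.round(1),"q",s["joint_positions"].round(2),"F",s["force"].round(1));print("X",M[:,0].round(3),"Y",M[:,1].round(3),"Z",M[:,2].round(3))
for a in sys.argv[1:]:
    w=np.array([float(v) for v in a.split(",")]); d=M.T@(w-p)/10; n=int(np.ceil(np.linalg.norm(d)/6)); print(a,"total cm",d.round(2),"n",n,"row",(d/max(n,1)).round(2)); p=w
print("1cm world x,y,z:",M.T[:, 0].round(3),M.T[:,1].round(3),M.T[:,2].round(3))
E
echo
```

{"op": "carry_out", "data": {"increments": [[0, -2, 2, -0.1], [0, -3, 3, -0.1], [0, -3, 3, 0]], "gripper": 0}}

```text
clock: 3.78
ee_pos: [82.8, 719.5, 489.3]
orientation: [0.05, 0.966, 0.252, 0.019]
force: [-0.5, 1.5, 0.2]
finger_gap: 32.2
```

```bash
python3 go.py 300,350,500 420,-80,400 485,-35,160 493,-28,72
```

```text
t 3.775 pos [ 82.8 719.5 489.3] q [ 1.4   0.4   0.88  0.02  1.35 -0.07] F [-0.5  1.5  0.2]
X [-0.994  0.106 -0.011] Y [0.087 0.868 0.488] Z [ 0.062  0.484 -0.873]
300,350,500 total cm [-25.54 -29.67 -17.49] n 8 row [-3.19 -3.71 -2.19]
420,-80,400 total cm [-16.39 -41.17 -11.36] n 8 row [-2.05 -5.15 -1.42]
485,-35,160 total cm [-5.72 -7.24 23.53] n 5 row [-1.14 -1.45  4.71]
493,-28,72 total cm [-0.62 -3.62  8.07] n 2 row [-0.31 -1.81  4.03]
1cm world x,y,z: [-0.994  0.087  0.062] [0.106 0.868 0.484] [-0.011  0.488 -0.873]
```

{"op": "carry_out", "data": {"increments": [[-3.2, -3.7, -2.2, 0], [-3.2, -3.7, -2.2, 0], [-3.2, -3.7, -2.2, 0], [-3.2, -3.7, -2.2, 0], [-3.2, -3.7, -2.2, 0], [-3.2, -3.7, -2.2, 0], [-3.2, -3.7, -2.2, 0], [-3.2, -3.7, -2.2, 0]]}}

```text
clock: 4.78
ee_pos: [300.6, 348.9, 502.9]
orientation: [0.051, 0.966, 0.251, 0.019]
force: [0.7, 0.2, -0.2]
finger_gap: -0.1
```

```bash
python3 go.py  420,-80,400 485,-35,160 493,-28,72
```

```text
t 4.775 pos [300.6 348.9 502.9] q [ 0.58 -0.18  1.49  0.38  1.49 -0.85] F [ 0.7  0.2 -0.2]
X [-0.994  0.108 -0.012] Y [0.088 0.869 0.488] Z [ 0.063  0.484 -0.873]
420,-80,400 total cm [-16.36 -41.22 -11.01] n 8 row [-2.04 -5.15 -1.38]
485,-35,160 total cm [-5.69 -7.22 23.54] n 5 row [-1.14 -1.44  4.71]
493,-28,72 total cm [-0.61 -3.61  8.07] n 2 row [-0.31 -1.81  4.04]
1cm world x,y,z: [-0.994  0.088  0.063] [0.108 0.869 0.484] [-0.012  0.488 -0.873]
```

{"op": "carry_out", "data": {"increments": [[-2, -5.1, -1.4, 0], [-2, -5.1, -1.4, 0], [-2, -5.1, -1.4, 0], [-2, -5.1, -1.4, 0], [-2, -5.2, -1.4, 0], [-2, -5.2, -1.4, 0], [-2, -5.2, -1.4, 0], [-2, -5.2, -1.4, 0]]}}

```text
clock: 5.78
ee_pos: [416.0, -80.9, 401.5]
orientation: [0.051, 0.967, 0.25, 0.02]
force: [0.7, 0.8, 0.5]
finger_gap: -0.0
```

```bash
python3 go.py   475,-50,190 491,-30,90; python3 - <<'E'
from h import *
from rig import robot
for n in["scene","wrist"]:
    p,d=robot.grab_frame(n);cv2.imwrite(f"pics/{n}1.png",p)
E
```

```text
t 5.775 pos [416.  -80.9 401.5] q [-0.54 -0.01  1.55  0.47  1.79 -1.95] F [0.7 0.8 0.5]
X [-0.994  0.109 -0.012] Y [0.089 0.87  0.486] Z [ 0.064  0.482 -0.874]
475,-50,190 total cm [-5.27 -7.06 20.35] n 4 row [-1.32 -1.77  5.09]
491,-30,90 total cm [-1.25 -2.97  9.81] n 2 row [-0.62 -1.49  4.9 ]
1cm world x,y,z: [-0.994  0.089  0.064] [0.109 0.87  0.482] [-0.012  0.486 -0.874]
```

View pics/scene1.png

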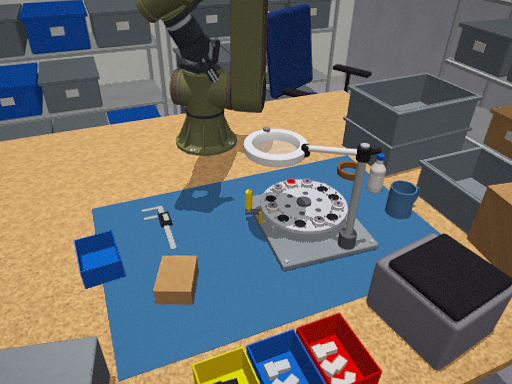

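View pics/wrist1.png

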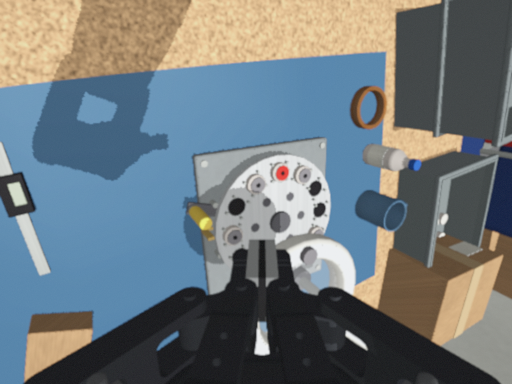

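```bash
python3 - <<'E'
from h import *
from rig import robot
I=robot.camera_info("wrist");im=cv2.imread("pics/wrist1.png")
mk=cv2.inRange(cv2.cvtColor(im,cv2.COLOR_BGR2HSV),(20,120,80),(35,255,255))
c,l,st,ce=cv2.connectedComponentsWithStats(mk)
for i in range(1,c):
    if st[i,4]>60: print(st[i],ce[i],plane(I,[ce[i]],75), "extreme rows", )
S=robot.camera_info("scene")
print(plane(S,[(248.1,199)],75))
E
```

```text
[189 206  25  34 381] [201.65091864 220.21259843] [[545.76462536 -27.65340993  75.        ]] extreme rows
[[538.26167992 -34.50448273  75.        ]]
```

{"op": "carry_out", "data": {"increments": [[-1.3, -1.8, 5, 0], [-1.3, -1.8, 5, 0], [-1.3, -1.8, 5, 0], [-1.3, -1.8, 5, 0]]}}

```text
clock: 6.38
ee_pos: [473.9, -49.9, 191.4]
orientation: [0.051, 0.967, 0.25, 0.02]
force: [1.0, -0.1, 0.3]
finger_gap: -0.1
```

```bash
python3 go.py   485,-32,100 496,-29,70
```

```text
t 6.375 pos [473.9 -49.9 191.4] q [-0.43  0.24  1.77  0.5   1.32 -2.06] F [ 1.  -0.1  0.3]
X [-0.994  0.108 -0.013] Y [0.088 0.87  0.485] Z [ 0.063  0.481 -0.874]
485,-32,100 total cm [-0.79 -2.78  8.92] n 2 row [-0.4  -1.39  4.46]
496,-29,70 total cm [-1.02 -1.1   2.84] n 1 row [-1.02 -1.1   2.84]
1cm world x,y,z: [-0.994  0.088  0.063] [0.108 0.87  0.481] [-0.013  0.485 -0.874]
```

{"op": "carry_out", "data": {"increments": [[-0.4, -1.4, 4.4, 0], [-0.4, -1.4, 4.4, 0], [-0.3, -0.7, 1.5, 0], [0, 0, 0, 0]]}}

```text
clock: 6.88
ee_pos: [487.8, -32.5, 85.7]
orientation: [0.051, 0.967, 0.251, 0.019]
force: [-0.1, -0.1, 0.3]
finger_gap: 0.2
```

```bash
python3 go.py   496,-29,70;python3 - <<'E'
from h import *
from rig import robot
I=robot.camera_info("wrist")
p,d=robot.grab_frame("wrist");cv2.imwrite(f"pics/wrist2.png",p);np.save("pics/wrist2.npy",d)
q,_=robot.grab_frame("scene");cv2.imwrite("pics/scene2.png",cv2.resize(q[100:280,160:400],None,fx=3.3,fy=3.3))
E
```

```text
t 6.875 pos [487.8 -32.5  85.7] q [-0.38  0.41  1.83  0.55  1.11 -2.15] F [-0.1 -0.1  0.3]
X [-0.994  0.107 -0.01 ] Y [0.089 0.869 0.486] Z [ 0.061  0.482 -0.874]
496,-29,70 total cm [-0.76 -0.38  1.59] n 1 row [-0.76 -0.38  1.59]
1cm world x,y,z: [-0.994  0.089  0.061] [0.107 0.869 0.482] [-0.01   0.486 -0.874]
```

View pics/scene2.png

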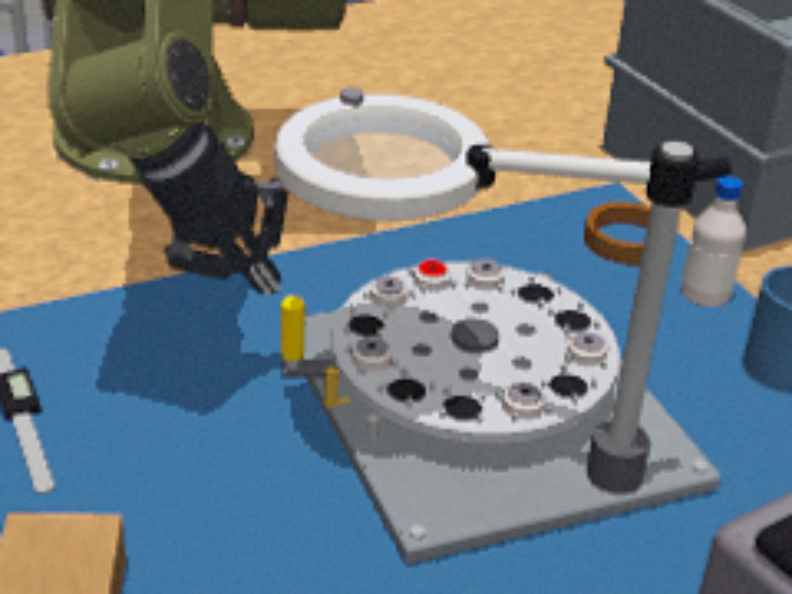

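View pics/wrist2.png

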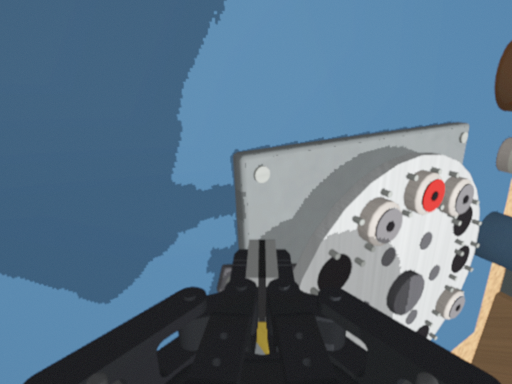

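{"op": "carry_out", "data": {"increments": [[-0.4, -0.2, 0.8, 0], [-0.4, -0.2, 0.8, 0], [-0.5, 0.05, 0.03, 0], [-0.5, 0.05, 0.03, 0], [0, 0, 0, 0]]}}

```text
clock: 7.6
ee_pos: [506.6, -29.1, 69.6]
orientation: [0.051, 0.967, 0.25, 0.019]
force: [-0.7, 0.4, 0.5]
finger_gap: -0.0
```

```bash
python3 go.py 517,-28,70
```

```text
t 7.6 pos [506.6 -29.1  69.6] q [-0.36  0.47  1.79  0.56  1.08 -2.15] F [-0.7  0.4  0.5]
X [-0.994  0.108 -0.011] Y [0.089 0.869 0.486] Z [ 0.062  0.482 -0.874]
517,-28,70 total cm [-1.02  0.21  0.08] n 1 row [-1.02  0.21  0.08]
1cm world x,y,z: [-0.994  0.089  0.062] [0.108 0.869 0.482] [-0.011  0.486 -0.874]
```

{"op": "carry_out", "data": {"increments": [[-0.5, 0.05, 0.03, 0], [-0.5, 0, 0, 0], [-0.5, -0.05, -0.03, 0], [-0.5, -0.05, -0.03, 0], [0, 0, 0, 0]]}}

```text
clock: 8.22
ee_pos: [526.2, -31.9, 69.5]
orientation: [0.051, 0.967, 0.251, 0.018]
force: [-2.5, -1.0, 1.2]
finger_gap: -0.1
```

```bash
python3 go.py;  python3 - <<'E'
from h import *
from rig import robot
q,_=robot.grab_frame("scene");cv2.imwrite("pics/scene3.png",cv2.resize(q[120:260,200:380],None,fx=4.4,fy=4.2))
E
```

```text
t 8.225 pos [526.2 -31.9  69.5] q [-0.35  0.51  1.73  0.56  1.1  -2.13] F [-2.5 -1.   1.2]
X [-0.994  0.108 -0.01 ] Y [0.089 0.869 0.486] Z [ 0.061  0.482 -0.874]
1cm world x,y,z: [-0.994  0.089  0.061] [0.108 0.869 0.482] [-0.01   0.486 -0.874]
```

View pics/scene3.png

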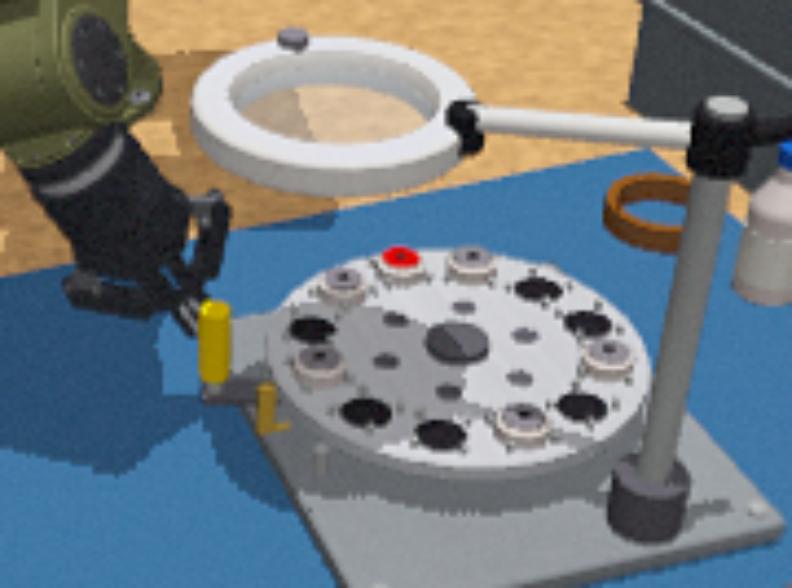

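{"op": "carry_out", "data": {"increments": [[-0.51, -0.06, -0.03, 0], [-0.51, -0.06, -0.03, 0], [-0.51, -0.06, -0.03, 0], [-0.51, -0.06, -0.03, 0], [-0.51, -0.06, -0.03, 0], [-0.5, 0.01, 0.01, 0], [-0.5, 0.01, 0.01, 0], [-0.5, 0.01, 0.01, 0], [-0.5, 0.01, 0.01, 0], [-0.5, 0.01, 0.01, 0], [-0.49, 0.08, 0.05, 0], [-0.49, 0.08, 0.05, 0], [-0.49, 0.08, 0.05, 0], [-0.49, 0.08, 0.05, 0], [-0.49, 0.08, 0.05, 0]]}}

```text
clock: 10.15
ee_pos: [600.6, -38.1, 69.6]
orientation: [0.051, 0.967, 0.25, 0.018]
force: [-8.3, -4.7, 1.1]
finger_gap: -0.1
```

```bash
python3 go.py
```

```text
t 10.15 pos [600.6 -38.1  69.6] q [-0.32  0.64  1.51  0.55  1.16 -2.05] F [-8.3 -4.7  1.1]
X [-0.994  0.107 -0.009] Y [0.09  0.869 0.486] Z [ 0.06   0.482 -0.874]
1cm world x,y,z: [-0.994  0.09   0.06 ] [0.107 0.869 0.482] [-0.009  0.486 -0.874]
```

{"op": "carry_out", "data": {"increments": [[-0.39, 0.12, 0.07, 0], [-0.39, 0.12, 0.07, 0], [-0.39, 0.12, 0.07, 0], [-0.3, 0.08, 0.05, 0], [0, 0, 0, 0]]}}

```text
clock: 10.78
ee_pos: [615.9, -34.5, 69.7]
orientation: [0.051, 0.967, 0.25, 0.018]
force: [-6.1, -2.9, 1.0]
finger_gap: 0.0
```

{"op": "carry_out", "data": {"increments": [[-0.2, 0.05, 0.03, 0], [0, 0, 0, 0]]}}

```text
clock: 11.02
ee_pos: [617.9, -34.2, 69.7]
orientation: [0.051, 0.967, 0.25, 0.018]
force: [-6.7, -3.1, 0.2]
finger_gap: 0.4
```

{"op": "carry_out", "data": {"increments": [[-0.2, 0.05, 0.03, 0], [0, 0, 0, 0]]}}

```text
clock: 11.28
ee_pos: [619.5, -33.9, 69.6]
orientation: [0.051, 0.967, 0.251, 0.017]
force: [-10.2, -4.9, 2.0]
finger_gap: -0.0
```

{"op": "carry_out", "data": {"increments": [[-0.2, 0.05, 0.03, 0], [0, 0, 0, 0]]}}

```text
clock: 11.52
ee_pos: [619.8, -33.8, 69.5]
orientation: [0.051, 0.967, 0.251, 0.015]
force: [-29.3, -9.3, 12.1]
finger_gap: -0.2
```

```bash
python3 - <<'E'
from h import *
from rig import robot
q,_=robot.grab_frame("scene");cv2.imwrite("pics/scene4r.png",q);cv2.imwrite("pics/scene4.png",cv2.resize(q[120:260,200:380],None,fx=4.4,fy=4.2))
E
```

```text
(no output)
```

View pics/scene4.png

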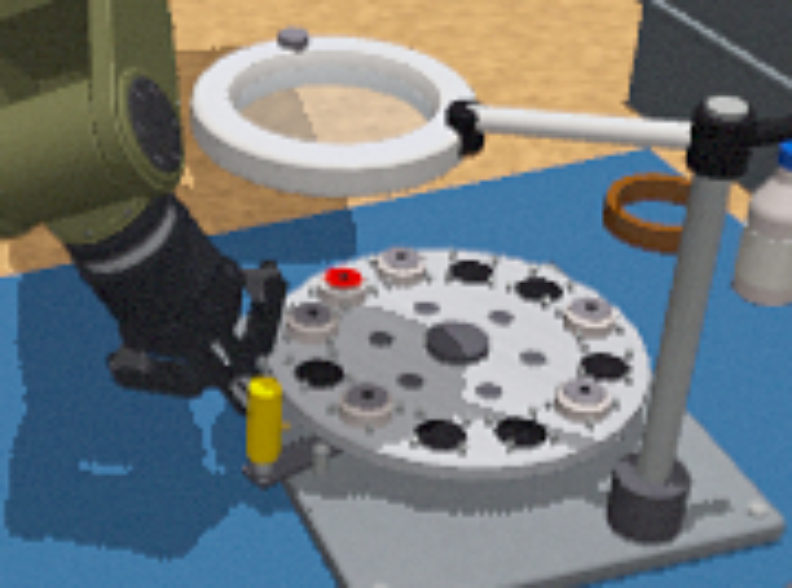

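{"op": "carry_out", "data": {"increments": [[0.3, -0.08, -0.05, 0], [0.78, -0.15, -0.09, 0], [0.78, -0.15, -0.09, 0], [0.78, -0.15, -0.09, 0], [0.78, -0.15, -0.09, 0], [0.8, -0.04, -0.03, 0], [0.8, -0.04, -0.03, 0], [0.8, -0.04, -0.03, 0], [0.8, -0.04, -0.03, 0], [0.81, 0.03, 0.01, 0], [0.81, 0.03, 0.01, 0], [0.81, 0.03, 0.01, 0], [0.81, 0.03, 0.01, 0], [0.81, 0.03, 0.01, 0], [0.81, 0.03, 0.01, 0], [0, 0, 0, 0], [0, 0, 0, 0]]}}

```text
clock: 13.7
ee_pos: [507.4, -29.0, 69.8]
orientation: [0.051, 0.967, 0.25, 0.019]
force: [-0.4, 0.1, -1.1]
finger_gap: 0.3
```

```bash
python3 go.py 508,-29,70; python3 - <<'E'
from h import *
from rig import robot
q,_=robot.grab_frame("scene");cv2.imwrite("pics/scene5r.png",q);cv2.imwrite("pics/scene5.png",cv2.resize(q[120:260,200:380],None,fx=4.4,fy=4.2))
E
```

```text
t 13.7 pos [507.4 -29.   69.8] q [-0.36  0.47  1.79  0.56  1.08 -2.15] F [-0.4  0.1 -1.1]
X [-0.994  0.108 -0.011] Y [0.089 0.869 0.486] Z [ 0.062  0.482 -0.874]
508,-29,70 total cm [-0.06  0.02 -0.02] n 1 row [-0.06  0.02 -0.02]
1cm world x,y,z: [-0.994  0.089  0.062] [0.108 0.869 0.482] [-0.011  0.486 -0.874]
```

View pics/scene5.png

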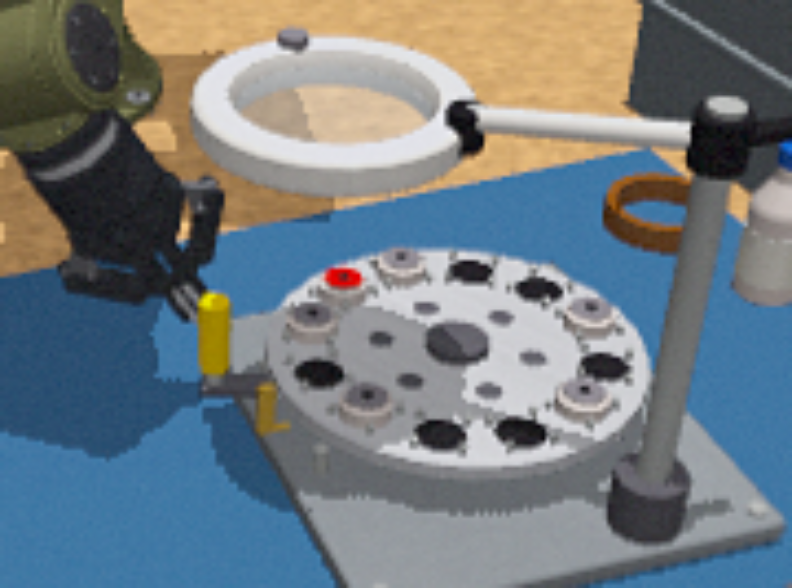

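{"op": "carry_out", "data": {"increments": [[-0.5, 0.05, 0.03, 0], [-0.5, 0, 0, 0], [-0.5, -0.05, -0.03, 0], [-0.5, -0.05, -0.03, 0], [-0.51, -0.06, -0.03, 0], [-0.51, -0.06, -0.03, 0], [-0.51, -0.06, -0.03, 0], [-0.51, -0.06, -0.03, 0], [-0.51, -0.06, -0.03, 0], [-0.5, 0.01, 0.01, 0], [-0.5, 0.01, 0.01, 0], [-0.5, 0.01, 0.01, 0], [-0.5, 0.01, 0.01, 0], [-0.5, 0.01, 0.01, 0], [-0.49, 0.08, 0.05, 0], [-0.49, 0.08, 0.05, 0], [-0.49, 0.08, 0.05, 0], [-0.49, 0.08, 0.05, 0], [-0.49, 0.08, 0.05, 0]]}}

```text
clock: 16.12
ee_pos: [601.4, -38.0, 69.7]
orientation: [0.051, 0.967, 0.25, 0.018]
force: [-9.2, -4.5, 1.3]
finger_gap: 0.2
```

{"op": "carry_out", "data": {"increments": [[-0.39, 0.12, 0.07, 0], [-0.39, 0.12, 0.07, 0], [-0.39, 0.12, 0.07, 0], [-0.3, 0.08, 0.05, 0], [-0.2, 0.05, 0.03, 0], [-0.15, 0.04, 0.02, 0], [0, 0, 0, 0]]}}

```text
clock: 17.0
ee_pos: [619.5, -33.9, 69.7]
orientation: [0.051, 0.967, 0.251, 0.017]
force: [-14.1, -5.4, 5.4]
finger_gap: -0.0
```

{"op": "carry_out", "data": {"increments": [[-0.12, 0.03, 0.02, 0], [0, 0, 0, 0]]}}

```text
clock: 17.25
ee_pos: [619.7, -33.9, 69.6]
orientation: [0.051, 0.967, 0.251, 0.016]
force: [-25.9, -8.7, 9.4]
finger_gap: -0.0
```

{"op": "carry_out", "data": {"increments": [[0.3, -0.08, -0.05, 0], [0.78, -0.15, -0.09, 0], [0.78, -0.15, -0.09, 0], [0.78, -0.15, -0.09, 0], [0.78, -0.15, -0.09, 0], [0.8, -0.04, -0.03, 0], [0.8, -0.04, -0.03, 0], [0.8, -0.04, -0.03, 0], [0.8, -0.04, -0.03, 0], [0.81, 0.03, 0.01, 0], [0.81, 0.03, 0.01, 0], [0.81, 0.03, 0.01, 0], [0.81, 0.03, 0.01, 0], [0.81, 0.03, 0.01, 0], [0.81, 0.03, 0.01, 0], [0, 0, 0, 0], [0, 0, 0, 0]]}}

```text
clock: 19.38
ee_pos: [507.0, -29.0, 69.9]
orientation: [0.051, 0.967, 0.25, 0.019]
force: [0.4, 0.8, -0.1]
finger_gap: -0.0
```

```bash
python3 go.py 508,-29,70; python3 - <<'E'
from h import *
from rig import robot
q,_=robot.grab_frame("scene");cv2.imwrite("pics/scene6r.png",q);cv2.imwrite("pics/scene6.png",cv2.resize(q[120:260,200:380],None,fx=4.4,fy=4.2))
E
```

```text
t 19.375 pos [507.  -29.   69.9] q [-0.36  0.47  1.79  0.56  1.08 -2.15] F [ 0.4  0.8 -0.1]
X [-0.994  0.108 -0.011] Y [0.089 0.869 0.486] Z [ 0.062  0.482 -0.874]
508,-29,70 total cm [-0.1   0.02  0.  ] n 1 row [-0.1   0.02  0.  ]
1cm world x,y,z: [-0.994  0.089  0.062] [0.108 0.869 0.482] [-0.011  0.486 -0.874]
```

View pics/scene6.png

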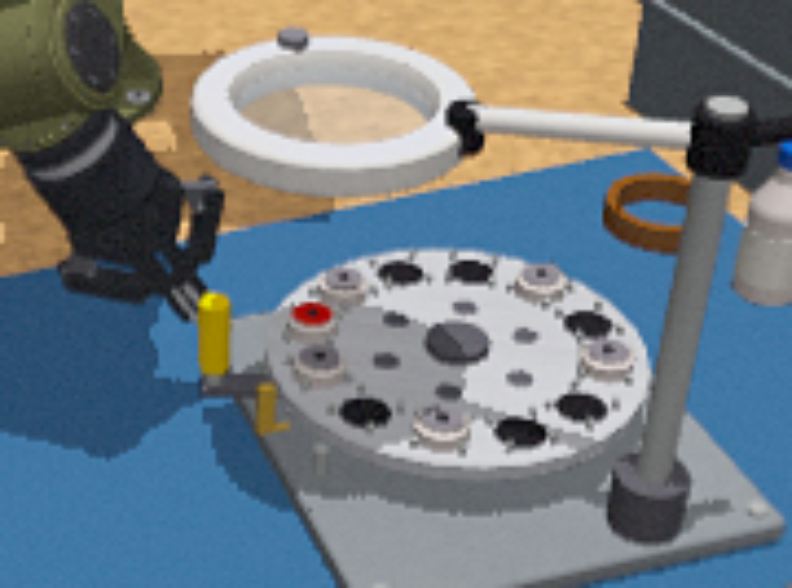

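```bash
cat > red.py <<'E'
from h import *
from rig import robot
import sys
S=robot.camera_info("scene");im=cv2.imread(sys.argv[1])
mk=cv2.inRange(cv2.cvtColor(im,cv2.COLOR_BGR2HSV),(0,150,70),(7,255,255));mk[290:]=0
c,l,st,ce=cv2.connectedComponentsWithStats(mk)
y=np.radians(86.15);Rm=np.array([[np.cos(y),-np.sin(y)],[np.sin(y),np.cos(y)]])
for i in range(1,c):
    if st[i,4]>8:
        P=plane(S,[ce[i]],79)[0,:2];b=(P-[599.8,119.2])@Rm;print(ce[i],P,"base",b.round(1),np.hypot(*b),np.degrees(np.arctan2(b[1],b[0])))
E
python3 red.py pics/scene6r.png
```

```text
[270.34482759 194.17241379] [544.74414995  34.91004934] base [-87.8  49.3] 100.67741756534014 150.69854816965366
```

150.7°: one more stroke brings it to 180°.

{"op": "carry_out", "data": {"increments": [[-0.5, 0.05, 0.03, 0], [-0.5, 0, 0, 0], [-0.5, -0.05, -0.03, 0], [-0.5, -0.05, -0.03, 0], [-0.51, -0.06, -0.03, 0], [-0.51, -0.06, -0.03, 0], [-0.51, -0.06, -0.03, 0], [-0.51, -0.06, -0.03, 0], [-0.51, -0.06, -0.03, 0], [-0.5, 0.01, 0.01, 0], [-0.5, 0.01, 0.01, 0], [-0.5, 0.01, 0.01, 0], [-0.5, 0.01, 0.01, 0], [-0.5, 0.01, 0.01, 0], [-0.49, 0.08, 0.05, 0], [-0.49, 0.08, 0.05, 0], [-0.49, 0.08, 0.05, 0], [-0.49, 0.08, 0.05, 0], [-0.49, 0.08, 0.05, 0]]}}

```text
clock: 21.8
ee_pos: [601.0, -38.0, 69.9]
orientation: [0.051, 0.967, 0.25, 0.018]
force: [-8.5, -5.0, 0.9]
finger_gap: 0.2
```

{"op": "carry_out", "data": {"increments": [[-0.39, 0.12, 0.07, 0], [-0.39, 0.12, 0.07, 0], [-0.39, 0.12, 0.07, 0], [-0.3, 0.08, 0.05, 0], [-0.2, 0.05, 0.03, 0], [-0.2, 0.05, 0.03, 0], [0, 0, 0, 0]]}}

```text
clock: 22.68
ee_pos: [619.5, -33.9, 69.8]
orientation: [0.051, 0.967, 0.251, 0.017]
force: [-15.3, -6.3, 4.8]
finger_gap: -0.1
```

{"op": "carry_out", "data": {"increments": [[-0.12, 0.03, 0.02, 0], [0, 0, 0, 0]]}}

```text
clock: 22.92
ee_pos: [619.7, -33.9, 69.8]
orientation: [0.051, 0.967, 0.251, 0.016]
force: [-25.9, -9.3, 11.3]
finger_gap: 0.1
```

{"op": "carry_out", "data": {"increments": [[0.3, -0.08, -0.05, 0], [0.78, -0.15, -0.09, 0], [0.78, -0.15, -0.09, 0], [0.78, -0.15, -0.09, 0], [0.78, -0.15, -0.09, 0], [0.8, -0.04, -0.03, 0], [0.8, -0.04, -0.03, 0], [0.8, -0.04, -0.03, 0], [0.8, -0.04, -0.03, 0], [0.81, 0.03, 0.01, 0], [0.81, 0.03, 0.01, 0], [0.81, 0.03, 0.01, 0], [0.81, 0.03, 0.01, 0], [0.81, 0.03, 0.01, 0], [0.81, 0.03, 0.01, 0], [1, -0.1, -0.06, 0], [1, -0.1, -0.06, 0], [0, 0, 0, 0]]}}

```text
clock: 25.18
ee_pos: [486.2, -29.2, 69.9]
orientation: [0.051, 0.967, 0.25, 0.019]
force: [0.6, 0.3, 0.1]
finger_gap: -0.2
```

```bash
python3 go.py; python3 - <<'E'
from h import *
from rig import robot
q,_=robot.grab_frame("scene");cv2.imwrite("pics/scene7r.png",q);cv2.imwrite("pics/scene7.png",cv2.resize(q[120:260,200:380],None,fx=4.4,fy=4.2))
E
python3 red.py pics/scene7r.png
```

```text
t 25.175 pos [486.2 -29.2  69.9] q [-0.38  0.44  1.84  0.57  1.07 -2.17] F [0.6 0.3 0.1]
X [-0.994  0.108 -0.01 ] Y [0.089 0.869 0.486] Z [ 0.061  0.482 -0.874]
1cm world x,y,z: [-0.994  0.089  0.061] [0.108 0.869 0.482] [-0.01   0.486 -0.874]
[272.10810811 204.45945946] [593.72761903  18.21483715] base [-101.2   -0.7] 101.16756855530987 -179.59113295201817
```

View pics/scene7.png

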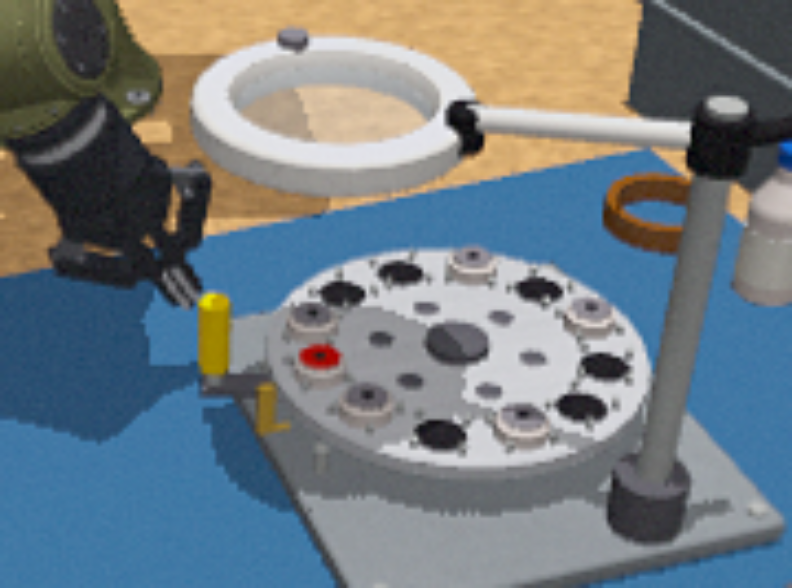

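The red module measures (-101.2, -0.7) mm in the base frame, against the station at (-100, 0). The lever is home and the finger stands about 30 mm clear of the handle.

```bash
python3 -c "
from rig import robot
print(robot.close_job())"
```

```text
the job is handed in; nothing more can be done
None
```

The red-topped module is under the magnifier lamp after three full strokes of the index lever, and I handed the job in at about 25 s of the 51 s allowed. No verdict was reported, so what follows is from my own checks.

**How it was done:** The moves give no direct way to tilt the tool. I pushed against the arm's reach limit, well away from the dial, until the gripper leaned back about 29 degrees. I then pushed the handle with the shut fingers. The red module started three nests short (89.4° against 180° at the station). Each stroke ended firmly on the stop, at about 30 N, and the lever sprang home each time.

**Last checks:**
- **Module position:** the red module measures (-101.2, -0.7) mm in the base's frame, about 1.5 mm from the station at (-100, 0).
- **Lever:** the last picture shows it back at home.
- **Contact:** the fingers stand about 30 mm behind the handle and the force reads about 0. No force showed beyond pushing the lever.
- **Other things:** in that picture all six modules sit in nests. The tape roll and solvent bottle look unmoved. I did not measure the other bystanders, but the arm did not go near them.

**Checks that disagreed:**
- **Dial axis:** I first assumed the base plate was centred on it. The red module, the pointer, the handle and the lamp put it about 24 mm off centre, so I corrected for that.
- **Handle:** one wrist-camera reading was about 7 mm off in both x and y, probably because the brass pointer merged with the handle. I used the scene-camera value; the handle then met the stop within about 1 mm of where it predicted.
- **Lamp:** my circle fit to the lamp was poor, so I used its given position, and the pictures showed it clear of the gripper.

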